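Snap the grease press onto the bearing's tilted nipple and hold it pumped in

TASK

Take the red hand grease press out of its wooden stand and press its open nose squarely onto the tilted grease nipple of the green bearing block, in line with the nipple, until the jaws snap over the nipple's head. Then keep pushing in the same line so that the sprung nose stays pushed more than half its stroke into the barrel, and finish there, still gripping the press and pushing. Leave the timer, the tape roll and the brown bottle with the black screw cap where they are.

Things in the scene. Friction and masses are not known exactly. Their poses are not given: they have to be found in the camera images.
- press: Hand grease press (0.25 kg), upright in the stand. Origin: centre of the underside of its round dark flange (44 mm across, 6 mm thick); z along its axis, away from the nose. Above the flange the round red barrel to grip, 26 mm across, z = 6 to 54 mm, then a black cap (27 mm) to 64 mm. Fingertips may push on the flange. Below it the steel nose, 30 mm across, to z = -46 mm.
- nose (a joint): Sprung nose of the press, which slides straight into the barrel: 0 = fully out, 0.012 m = fully in (stop). The spring needs about 6 N to begin and 16 N at the stop (0.83 N per mm).
- nose_mouth (a point): Centre of the nose's open lower end (46 mm below the press's origin when the nose is out). The mouth is a funnel 27 mm wide that narrows to a 19 mm bore within 5 mm; four sprung jaws in the bore leave 12 mm between them.
- nose_seat (a point): Point on the axis inside the nose, 22 mm in from the mouth (24 mm below the press's origin when the nose is out): the flat end of the bore, against which the nipple's tip bears once the jaws have snapped behind the nipple's head (snapping takes about 7 to 13 N; the nose may slide in some mm first and jumps out again at the snap).
- nipple: Fixed steel grease nipple on a brass hexagon on the bearing block. Origin: centre of its flat tip (8 mm across), 112 mm above the worktop; z is its axis, pointing out of the block, tilted 20 degrees from vertical towards the block's -x. The head is 16 mm wide at 7 to 9 mm below the tip, the stem 11 mm; the hexagon (22 mm) begins 26 mm below the tip.
- bearing_block: Green bearing block bolted down (it does not move), 60 x 140 x 80 mm without the nipple, with a 24 mm steel shaft along its y. Origin: centre of its underside; z up; its -x side, to which the nipple leans, faces roughly towards the robot.
- stand: Light wooden stand fixed to the worktop, 74 x 74 x 50 mm, with a hole through its middle in which the nose hangs with 2 to 3 mm play all round; the flange rests on its top. Origin: centre of its underside.
- timer: Bystander: white lab timer lying flat, 62 x 62 x 18 mm. Origin: centre of its underside.
- tape_roll: Bystander: roll of tape lying flat, 62 mm across, 19 mm high. Origin: centre of its underside.
- amber_5: Bystander: small brown bottle with a black cap, 56 mm across, 101 mm high. Origin: centre of its underside.

How it is judged:
By the outcome, as a careful person would: the job done as asked, in the order asked, and still so for the second after the job is handed in, while the arm keeps its last pose, push and grip.
It also fails if it takes over 35 s, if anything falls off the work surface, if the arm or the gripper's body presses on something with over 40 N, if the wrist force passes 120 N, or if a joint passes its speed limit or range.

ROBOT

A 6-joint arm with a two-finger parallel gripper is mounted at the origin on a cart in front of the work surface, level with it; the furniture and walls round the work are solid. World frame = base frame: x ahead of the robot, y to its left, z up, the work surface at z = 0. Lengths are in m, angles in rad, forces in N, time in s.
With the tool pointing down it reaches from about 0.375 to 0.9 m from the base axis. Payload 3.1 kg.
Tool frame: the origin (TCP) lies midway between the tips of the shut fingers; the grasp point (between the pads) lies 19 mm behind it; z points along the fingers, y is the direction in which the jaws open and shut (so a half turn about z gives the same grasp; the last joint's range is limited). The gripper opens to 85 mm and grips with 20 to 120 N. Pads are 22 mm wide; open, the fingers measure 114 mm over their backs; the gripper's body (76 mm by 85 mm) begins 54 mm behind the grasp point. The pads swing forward as they close: fully open they stand 13 mm farther back than shut.
Start: joints at [-1.341, 0.527, 1.433, -0, 1.181, -0.178], TCP at [0.248, -0.573, 0.231] pointing down, gripper open.
Joint ranges: [-3.08, 3.08], [-0.75, 2.2], [0.22, 2.44], [-1.43, 4.57], [0, 2.65], [-2.85, 2.85]. Speed limits (rad/s): [2.79, 2.79, 3.14, 3.14, 3.14, 3.14].

INTERFACE

Orientations are given as a unit quaternion [w, x, y, z].
In Python, from cell import env, vision gives the robot as it stands.
- The arm moves only by the tool send_rows, never from a script. Its argument "rows" is a list of rows, each a list of 7 numbers: the shift along the tool's x, y, z in m, then the turn, a rotation vector about the tool's x, y, z in rad, then the opening, from -1 (shut) to 1 (fully open), so that 0 is half open. In form: [[x, y, z, rx, ry, rz, jaw], ...]. A call has 1 to 10 rows; each row shifts and turns the pose as measured when the row begins, along the tool's axes as they then stand; what a row does not reach is not made up. A row lasts 1/12 s, in which the tool goes at most 41.7 mm and 7.16 degrees, less where a joint would pass 70% of its speed; a pose out of reach is approached as far as the arm can. A call with a gripper value outside its range is refused whole. The fingers move at their own pace and stop on an object; "newtons" is the grip in N (left out, the last holds). Time passes only in rows, so rows that do not move let the fingers close. It gives the time, the measured TCP pose, the force and the opening at its end, in the units of the state.
- env.get_state(): the state, without advancing time (a new reading comes with each control period).
- vision.camera(name): name is "scene" or "top"; returns (picture, depth): 384x512x3 uint8, red, green, blue; 384x512 float32, m along the optical axis (not along the pixel's ray), 0 where there is no reading.
- vision.camera_params(name): a dict with "vertical_fov" (degrees; the focal length in pixels is half the picture's height over the tangent of half this angle, whatever the lens; pixels are square), "cx", "cy" (the principal point, pixels), "R" (3x3) and "t" (3): a world point X has camera coordinates R X + t. Camera axes: x right, y down, z forward; pixel columns grow to the right and rows downward; lengths in m; the calibration is good to about 2 mm. A picture is of the moment at which its call begins. camera_params takes no time and is no camera call.
- env.job_done(): hands the job in, once; it reports no verdict.
The state is a dict: "clock": time; "joint_positions": joint angles; "dq": joint speeds; "joint_torque": joint torques, N m; "eef_pos": TCP position; "tcp_rot": TCP orientation; "wrist_force": force on the tool from outside, world axes, zero at the start; "moment": the same for the moment, N m; "gripper_width": opening from 0.0 (shut) to 1.0 (fully open).
Only numpy, scipy, OpenCV 4.12 (cv2) and the standard library are available. Lean on these libraries where they do the work, as an engineer would, in place of code of your own. Each camera call takes 0.05 s, during which the arm holds its last target.

## Working session

There is one attempt and no reset: what is moved stays moved. The work goes in short steps, Python scripts to look and compute and a tool call to move; the robot and the scene stay as the last step left them, time stands still between calls to the robot, and variables do not carry over. Pictures are saved under pics/ and viewed, and the job is handed in when it is done.

Besides the shell and the picture viewer there is one more tool, called after ">>>" by a JSON object that holds its "method" and its "body". send_rows: Moves the arm, as the interface text tells. Its arguments: {"type":"object","properties":{"rows":{"type":"array"},"newtons":{"type":"number"}},"required":["rows"]}

```bash
mkdir -p pics; ls; python3 - <<'E'
from cell import env, vision
import cv2, numpy as np
s=env.get_state(); print(s)
for n in ("scene","top"):
    p,d=vision.camera(n); print(n,vision.camera_params(n))
    cv2.imwrite(f"pics/{n}0.png",cv2.resize(p[:,:,::-1],(800,600),interpolation=cv2.INTER_CUBIC)); np.savez(f"{n}0.npz",p=p,d=d)
E
```

```text
pics
{'clock': 0.0, 'joint_positions': array([-1.34051578e+00,  5.28442290e-01,  1.43391163e+00,  1.85716095e-05,
        1.18137590e+00, -1.78484374e-01]), 'dq': array([ 0.00029197,  0.00067329, -0.00037073, -0.00126362, -0.00014211,
        0.00138108]), 'joint_torque': array([ 1.48881241e-03, -4.42339182e+01, -1.78023863e+01, -9.42168481e-05,
        8.39155196e-03, -7.55531147e-06]), 'eef_pos': array([ 0.24829824, -0.57278545,  0.23034531]), 'tcp_rot': array([-1.06844722e-03,  9.79186666e-01,  2.02958938e-01, -1.90872507e-05]), 'wrist_force': array([-0.47016375, -0.34689681,  0.23837975]), 'moment': array([-0.04339431, -0.04111917,  0.0188628 ]), 'gripper_width': 1.0042311706859783}
scene {'vertical_fov': 43.26729904104656, 'cx': 259.38686878798677, 'cy': 198.55033156085548, 'R': array([[-0.58833033, -0.80859332, -0.006653  ],
       [-0.5141949 ,  0.38045138, -0.76867441],
       [ 0.62407614, -0.44881353, -0.63960565]]), 't': array([0.34849125, 0.33481896, 0.96569953])}
top {'vertical_fov': 48.94349930482291, 'cx': 244.56376357297611, 'cy': 193.08295168660885, 'R': array([[-0.00309403, -0.99985207, -0.01691947],
       [-0.99334877,  0.00502052, -0.11503482],
       [ 0.11510275,  0.01645101, -0.99321736]]), 't': array([0.05624136, 0.51712363, 1.08545003])}
```

View pics/scene0.png

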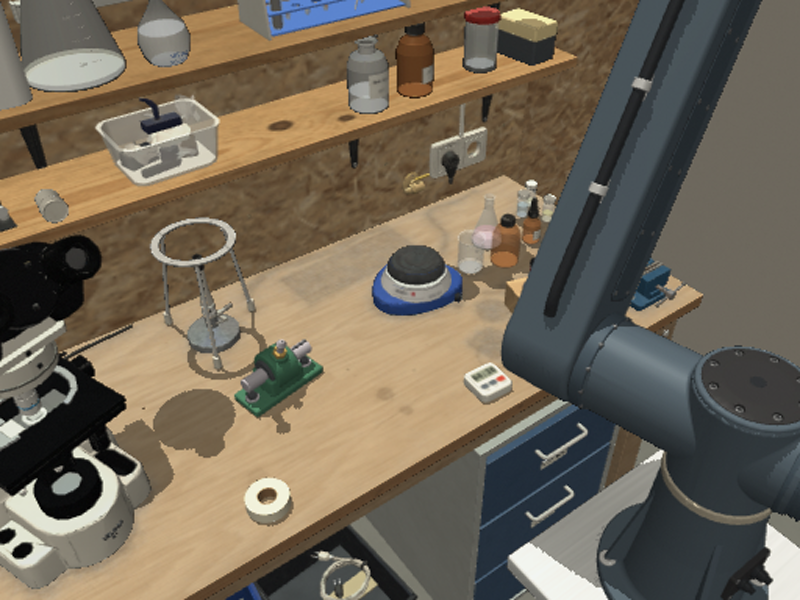

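View pics/top0.png

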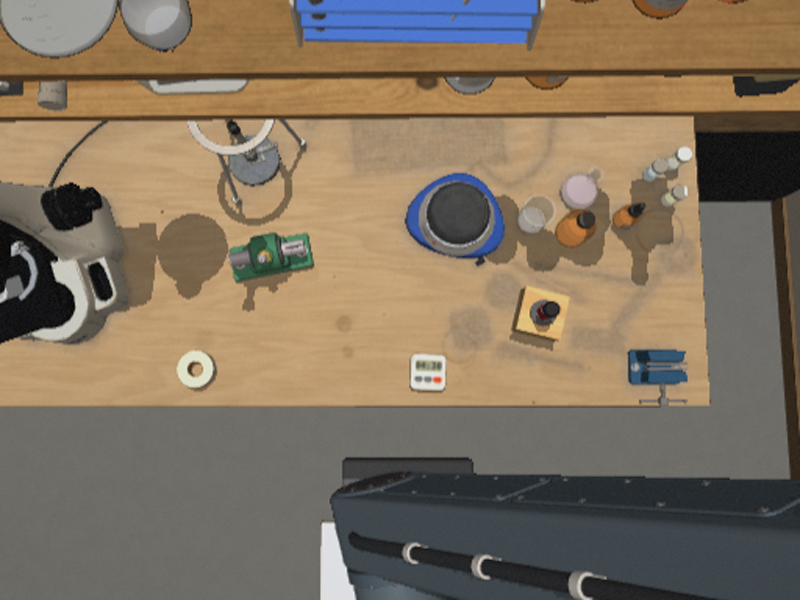

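The scene view shows the bearing block at about (280,378); the arm hides the stand. In the top view the stand and press are at (543,315), the block at (270,255), the timer at (428,372) and the tape at (195,370). Next I'll enlarge crops of each.

```bash
cat > h.py <<'E'
import numpy as np, cv2
from cell import env, vision
def K(n):
    c=vision.camera_params(n); f=192/np.tan(np.radians(c["vertical_fov"]/2)); return f,c["cx"],c["cy"],np.array(c["R"]),np.array(c["t"])
def cloud(n,d):
    f,cx,cy,R,t=K(n); v,u=np.mgrid[:384,:512]
    P=np.stack([(u-cx)/f*d,(v-cy)/f*d,d],-1); return (P-t)@R
def ray(n,u,v,z):   # world point on pixel ray at height z
    f,cx,cy,R,t=K(n); C=-R.T@t; r=R.T@np.array([(u-cx)/f,(v-cy)/f,1]); return C+r*(z-C[2])/r[2]
def proj(n,X):
    f,cx,cy,R,t=K(n); q=np.asarray(X)@R.T+t; return np.stack([f*q[...,0]/q[...,2]+cx,f*q[...,1]/q[...,2]+cy],-1)
def crop(p,u0,v0,w,h,k,fn): cv2.imwrite(fn,cv2.resize(p[v0:v0+h,u0:u0+w,::-1],None,fx=k,fy=k,interpolation=cv2.INTER_CUBIC))
E
python3 - <<'E'
from h import *
z=np.load("top0.npz");p,d=z["p"],z["d"]
crop(p,310,170,80,60,10,"pics/c_stand.png")
crop(p,135,135,80,60,10,"pics/c_block.png")
z2=np.load("scene0.npz");crop(z2["p"],140,205,80,60,10,"pics/c_block_s.png")
C=cloud("top",d)
for (u,v) in [(347,201),(350,195),(335,190),(360,190),(172,163),(168,164),(300,220)]: print((u,v),d[v,u],C[v,u].round(4))
E
```

```text
(347, 201) 1.0407602 [ 0.4885 -0.1997  0.0983]
(350, 195) 1.024303 [ 0.5014 -0.2033  0.1163]
(335, 190) 1.090393 [ 0.5216 -0.18    0.0525]
(360, 190) 1.0916992 [ 0.5216 -0.245   0.0501]
(172, 163) 1.0715861 [0.5887 0.2373 0.0861]
(168, 164) 1.0490674 [0.5821 0.243  0.1081]
(300, 220) 1.1334174 [ 0.4471 -0.0941  0.002 ]
```

View pics/c_stand.png

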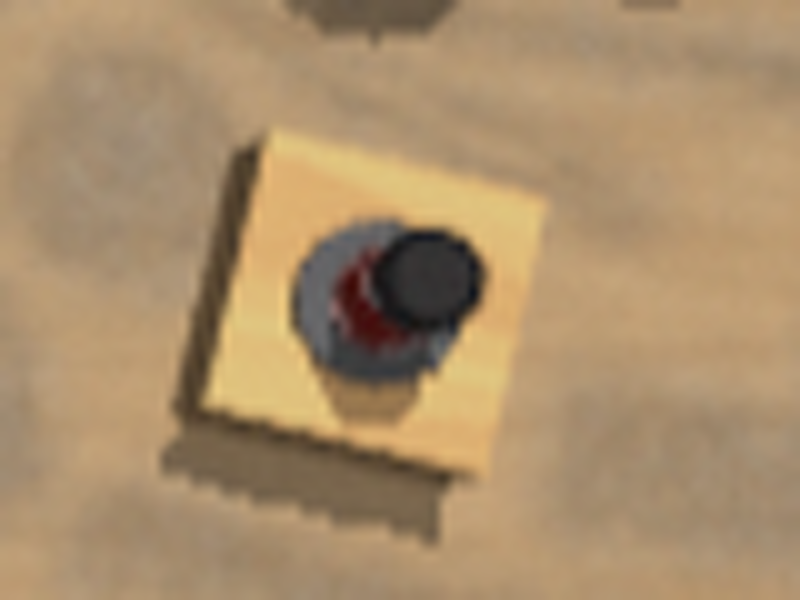

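View pics/c_block.png

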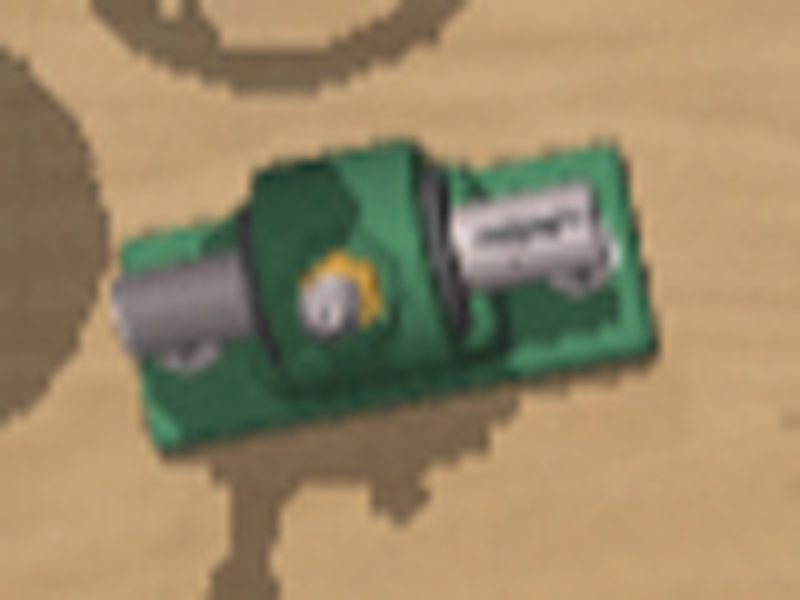

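View pics/c_block_s.png

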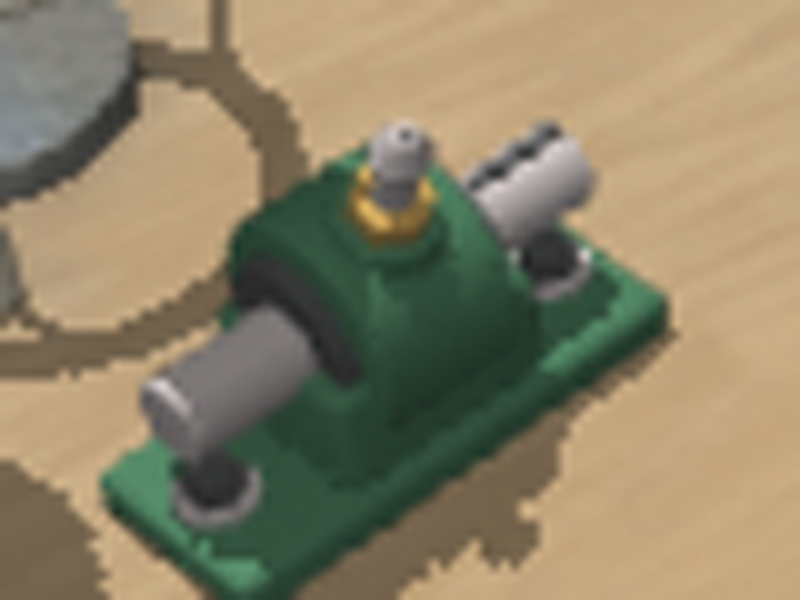

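```bash
python3 - <<'E'
from h import *
z=np.load("top0.npz");p,d=z["p"],z["d"]
f=lambda c,u0,v0,k=10:(u0+(c[0]+.5)/k-.5, v0+(c[1]+.5)/k-.5)
def T(c,z,o=(310,170),n="top"): return ray(n,*f(c,*o),z).round(4)
print("cap top",T((428,280),.114)); print("flange",T((380,300),.056))
print("stand corners",[T(c,.05)[:2] for c in [(272,130),(547,200),(487,475),(205,405)]], np.mean([T(c,.05)[:2] for c in [(272,130),(547,200),(487,475),(205,405)]],0))
o=(135,135)
print("tip top",T((328,305),.110,o)); print("tip scene",T((405,130),.112,(140,205),"scene"))
cs=[T(c,.012,o)[:2] for c in [(122,242),(617,147),(657,352),(165,452)]];print(cs)
C=cloud("top",d);print("base plate z",C[149,193],C[151+18,155])
hsv=cv2.cvtColor(p,cv2.COLOR_RGB2HSV);m=(abs(hsv[...,0].astype(int)-75)<15)&(hsv[...,1]>90);m[:130]=0;m[190:]=0;m[:,:140]=0;m[:,210:]=0
m&=(C[...,2]<.025)
P=C[m][:,:2].astype(np.float32);r=cv2.minAreaRect(P);print(m.sum(),r,np.median(C[m][:,2]))
# stand mask
m=(abs(C[...,2]-.05)<.004);m[:,:320]=0;m[:,375:]=0;m[:180]=0;m[222:]=0
print(cv2.minAreaRect(C[m][:,:2].astype(np.float32)),m.sum())
# scene nearby heights >0.09 around
S=C.reshape(-1,3);k=(S[:,2]>.13)&(S[:,0]>.3)&(S[:,0]<.8)&(abs(S[:,1])<.45)
import collections
print(collections.Counter(map(tuple,(S[k]//.1*.1).round(1))).most_common(25))
E
```

```text
cap top [ 0.4954 -0.2093  0.114 ]
flange [ 0.4963 -0.2108  0.056 ]
stand corners [array([ 0.5414, -0.1856]), array([ 0.5227, -0.256 ]), array([ 0.4516, -0.2381]), array([ 0.4699, -0.1664])] [ 0.4964   -0.211525]
tip top [0.5791 0.2442 0.11  ]
tip scene [0.5761 0.2429 0.112 ]
[array([0.615 , 0.3207]), array([0.6405, 0.1858]), array([0.5838, 0.1744]), array([0.5571, 0.3077])]
base plate z [ 6.43954719e-01  1.96440761e-01 -2.36868869e-04] [0.58002492 0.2889073  0.04923784]
276 ((0.5993500351905823, 0.2476910948753357), (0.056826550513505936, 0.13682788610458374), 11.0875883102417) 0.01436968608778506
((0.49552738666534424, -0.2105349898338318), (0.07498481869697571, 0.074469193816185), 75.99431610107422) 565
[((np.float64(0.7), np.float64(0.3), np.float64(0.5)), 2211), ((np.float64(0.7), np.float64(-0.2), np.float64(0.4)), 2209), ((np.float64(0.7), np.float64(-0.3), np.float64(0.4)), 2170), ((np.float64(0.3), np.float64(-0.2), np.float64(0.7)), 2048), ((np.float64(0.7), np.float64(0.1), np.float64(0.4)), 2026), ((np.float64(0.7), np.float64(-0.1), np.float64(0.5)), 1936), ((np.float64(0
[... 448 characters left out ...]
.2), np.float64(0.3)), 1315), ((np.float64(0.7), np.float64(-0.1), np.float64(0.3)), 1306), ((np.float64(0.7), np.float64(-0.2), np.float64(0.3)), 1301), ((np.float64(0.7), np.float64(0.0), np.float64(0.3)), 1295), ((np.float64(0.7), np.float64(0.1), np.float64(0.3)), 1284), ((np.float64(0.7), np.float64(0.3), np.float64(0.3)), 1233), ((np.float64(0.7), np.float64(0.3), np.float64(0.4)), 1149), ((np.float64(0.7), np.float64(0.0), np.float64(0.4)), 1063), ((np.float64(0.7), np.float64(-0.1), np.float64(0.4)), 983), ((np.float64(0.3), np.float64(0.0), np.float64(1.1)), 822), ((np.float64(0.7), np.float64(0.1), np.float64(0.5)), 817), ((np.float64(0.7), np.float64(-0.5), np.float64(0.3)), 671)]
```

>>> {"method": "send_rows", "body": {"rows": [[0.034,-0.0214,0,0,0,0,1],[0.034,-0.0214,0,0,0,0,1],[0.034,-0.0214,0,0,0,0,1],[0.034,-0.0214,0,0,0,0,1],[0.034,-0.0214,0,0,0,0,1],[0.034,-0.0214,0,0,0,0,1],[0.034,-0.0214,0,0,0,0,1],[0.034,-0.0214,0,0,0,0,1],[0.034,-0.0214,0,0,0,0,1],[0.034,-0.0214,0,0,0,0,1]], "newtons": 60}}

```text
clock: 0.93
eef_pos: [0.4779, -0.2381, 0.225]
tcp_rot: [-0.001, 0.981, 0.194, -0.002]
wrist_force: [1.0, -0.4, 0.2]
gripper_width: 1.0
```

```bash
cat >> h.py <<'E'
from scipy.spatial.transform import Rotation as Ro
def pose(): 
    s=env.get_state(); q=s["tcp_rot"]; return s,np.array(s["eef_pos"]),Ro.from_quat([q[1],q[2],q[3],q[0]])
def delta(target,Rt=None):
    s,x,R=pose(); o=R.inv().apply(np.array(target)-x)
    print("t",round(s["clock"],2),"tcp",x.round(4),"zaxis",R.as_matrix()[:,2].round(4),"xaxis",R.as_matrix()[:,0].round(4),"F",np.round(s["wrist_force"],1),"w",round(s["gripper_width"],3))
    print("shift tool",o.round(4), "turn", (R.inv()*Rt).as_rotvec().round(4) if Rt is not None else "", "q",np.round(s["joint_positions"],2))
def tgt(xd,z): 
    z=np.array(z,float);z/=np.linalg.norm(z);x=np.array(xd,float);x-=z*(x@z);x/=np.linalg.norm(x)
    return Ro.from_matrix(np.stack([x,np.cross(z,x),z],1))
E
python3 -c "
from h import *
delta([.496,-.2105,.17],tgt([.9176,.3975,0],[0,0,-1]))"
```

```text
t 0.93 tcp [ 0.4779 -0.2381  0.225 ] zaxis [-0.0049  0.0016 -1.    ] xaxis [ 0.9244  0.3814 -0.0039] F [ 1.  -0.4  0.2] w 1.0
shift tool [ 0.0274 -0.0184  0.055 ] turn [-0.0034  0.0039 -0.0175] q [-0.67  0.42  1.66 -0.    1.07  0.51]
```

>>> {"method": "send_rows", "body": {"rows": [[0.014,-0.009,0.01,-0.003,0.004,-0.017,1],[0.013,-0.009,0.02,0,0,0,1],[0,0,0.02,0,0,0,1],[0,0,0,0,0,0,1]]}}

```text
clock: 1.27
eef_pos: [0.501, -0.2005, 0.1742]
tcp_rot: [-0.0, 0.978, 0.209, 0.002]
wrist_force: [-0.1, 0.7, -0.7]
gripper_width: 1.003
```

```bash
python3 - <<'E'
from h import *
delta([.496,-.2105,.066],tgt([.9176,.3975,0],[0,0,-1]))
p,d=vision.camera("scene")
crop(p,300,120,160,120,5,"pics/s1.png")
E
```

```text
t 1.27 tcp [ 0.501  -0.2005  0.1742] zaxis [ 0.0035  0.0015 -1.    ] xaxis [0.9125 0.409  0.0038] F [-0.1  0.7 -0.7] w 1.003
shift tool [-0.0091  0.0071  0.1081] turn [ 0.0001 -0.0038  0.0126] q [-0.59  0.49  1.71  0.    0.94  0.56]
```

View pics/s1.png

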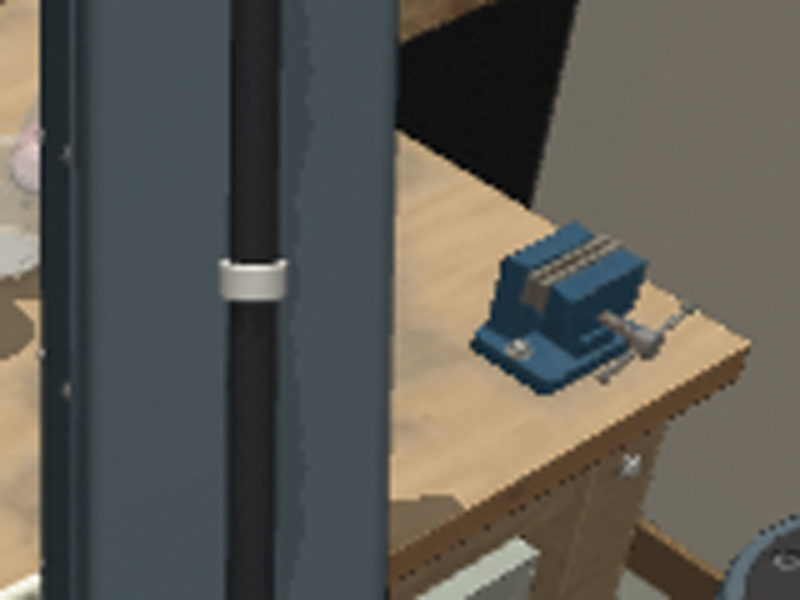

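>>> {"method": "send_rows", "body": {"rows": [[-0.009,0.007,0.0,0,-0.004,0.012,1],[0,0,0.01,0,0,0,1],[0,0,0,0,0,0,1]]}}

```text
clock: 1.57
eef_pos: [0.4964, -0.2138, 0.1668]
tcp_rot: [0.002, 0.979, 0.202, 0.001]
wrist_force: [-0.9, -0.0, 0.8]
gripper_width: 1.001
```

```bash
python3 - <<'E'
from h import *
delta([.496,-.2105,.058],tgt([.9176,.3975,0],[0,0,-1]))
E
```

```text
t 1.57 tcp [ 0.4964 -0.2138  0.1668] zaxis [ 0.0035 -0.0032 -1.    ] xaxis [0.9185 0.3955 0.002 ] F [-0.9 -0.   0.8] w 1.001
shift tool [ 0.0008 -0.0037  0.1088] turn [ 0.0043 -0.002  -0.0022] q [-0.61  0.5   1.71 -0.    0.92  0.55]
```

>>> {"method": "send_rows", "body": {"rows": [[0.001,-0.003,0.015,0.004,-0.002,0,1],[0,0,0.018,0,0,0,1],[0,0,0.018,0,0,0,1],[0,0,0.018,0,0,0,1],[0,0,0.012,0,0,0,1],[0,0,0.008,0,0,0,1],[0,0,0,0,0,0,1]]}}

```text
clock: 2.15
eef_pos: [0.4986, -0.2211, 0.0797]
tcp_rot: [0.006, 0.981, 0.196, 0.005]
wrist_force: [-0.1, 0.4, -0.4]
gripper_width: 1.0
```

```bash
python3 - <<'E'
from h import *
delta([.496,-.2105,.058],tgt([.9176,.3975,0],[0,0,-1]))
p,d=vision.camera("top")
crop(p,300,150,120,90,6,"pics/t2.png")
E
```

```text
t 2.15 tcp [ 0.4986 -0.2211  0.0797] zaxis [ 0.012  -0.0093 -0.9999] xaxis [0.9233 0.384  0.0075] F [-0.1  0.4 -0.4] w 1.0
shift tool [ 0.0015 -0.0111  0.0216] turn [ 0.0133 -0.0074 -0.0147] q [-0.62  0.64  1.77 -0.    0.72  0.56]
```

View pics/t2.png

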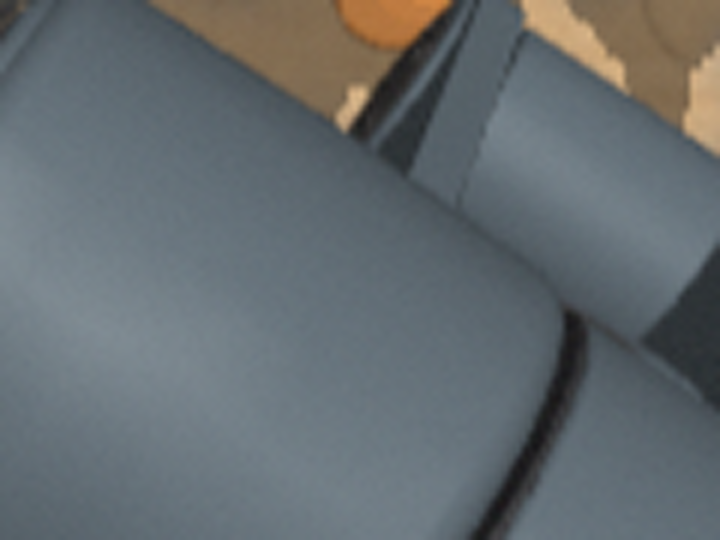

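Both cameras are blocked by the arm here, so I'm going by the measured pose. The relative rows drift, so I correct after each short call.

>>> {"method": "send_rows", "body": {"rows": [[0.0015,-0.011,0.005,0.013,-0.007,-0.015,1],[0,0,0.005,0,0,0,1],[0,0,0.002,0,0,0,1]]}}

```text
clock: 2.45
eef_pos: [0.4975, -0.2117, 0.07]
tcp_rot: [0.002, 0.979, 0.203, 0.002]
wrist_force: [0.6, -0.4, -0.2]
gripper_width: 0.997
```

```bash
python3 - <<'E'
from h import *
delta([.496,-.2105,.058],tgt([.9176,.3975,0],[0,0,-1]))
E
```

```text
t 2.45 tcp [ 0.4975 -0.2117  0.07  ] zaxis [ 0.0049 -0.0031 -1.    ] xaxis [0.9175 0.3977 0.0033] F [ 0.6 -0.4 -0.2] w 0.997
shift tool [-0.0009 -0.0017  0.012 ] turn [ 0.0048 -0.0033  0.0003] q [-0.61  0.66  1.78  0.    0.7   0.55]
```

>>> {"method": "send_rows", "body": {"rows": [[-0.001,-0.002,0.006,0.005,-0.003,0,1],[0,0,0.005,0,0,0,1],[0,0,0.001,0,0,0,1]]}}

```text
clock: 2.7
eef_pos: [0.4963, -0.2099, 0.0579]
tcp_rot: [0.0, 0.979, 0.204, 0.001]
wrist_force: [-0.2, 0.6, -0.7]
gripper_width: 0.999
```

```bash
python3 - <<'E'
from h import *
delta([.496,-.2105,.058],tgt([.9176,.3975,0],[0,0,-1]))
E
```

```text
t 2.7 tcp [ 0.4963 -0.2099  0.0579] zaxis [ 1.5e-03 -6.0e-04 -1.0e+00] xaxis [0.917  0.3988 0.0011] F [-0.2  0.6 -0.7] w 0.999
shift tool [-0.0005  0.0004 -0.0001] turn [ 0.0012 -0.0011  0.0014] q [-0.61  0.68  1.78  0.    0.68  0.55]
```

>>> {"method": "send_rows", "body": {"rows": [[0,0,0,0,0,0,-1],[0,0,0,0,0,0,-1],[0,0,0,0,0,0,-1],[0,0,0,0,0,0,-1],[0,0,0,0,0,0,-1],[0,0,0,0,0,0,-1],[0,0,0,0,0,0,-1],[0,0,0,0,0,0,-1]], "newtons": 90}}

```text
clock: 3.37
eef_pos: [0.4965, -0.2099, 0.0578]
tcp_rot: [0.0, 0.979, 0.204, 0.001]
wrist_force: [0.0, 0.8, -0.7]
gripper_width: 0.288
```

```bash
python3 - <<'E'
from h import *
delta([.496,-.2105,.058],tgt([.9176,.3975,0],[0,0,-1]))
E
```

```text
t 3.37 tcp [ 0.4965 -0.2099  0.0578] zaxis [ 1.6e-03 -6.0e-04 -1.0e+00] xaxis [0.917  0.3989 0.0013] F [ 0.   0.8 -0.7] w 0.288
shift tool [-0.0007  0.0004 -0.0002] turn [ 0.0012 -0.0013  0.0016] q [-0.61  0.68  1.78  0.    0.68  0.55]
```

Gripped (about 24.5 mm). Now I'll lift straight up in short calls.

>>> {"method": "send_rows", "body": {"rows": [[0,0,-0.008,0,0,0,-1],[0,0,-0.01,0,0,0,-1],[0,0,-0.01,0,0,0,-1]]}}

```text
clock: 3.62
eef_pos: [0.4955, -0.2093, 0.0851]
tcp_rot: [-0.001, 0.979, 0.204, -0.001]
wrist_force: [0.6, 0.8, -3.5]
gripper_width: 0.286
```

```bash
python3 - <<'E'
from h import *
delta([.4965,-.2099,.14],tgt([.9176,.3975,0],[0,0,-1]))
E
```

```text
t 3.62 tcp [ 0.4955 -0.2093  0.0851] zaxis [-0.0016  0.0017 -1.    ] xaxis [ 9.171e-01  3.986e-01 -7.000e-04] F [ 0.6  0.8 -3.5] w 0.286
shift tool [ 0.0007  0.0008 -0.0549] turn [-0.0022  0.0007  0.0012] q [-0.61  0.63  1.77  0.    0.74  0.55]
```

>>> {"method": "send_rows", "body": {"rows": [[0.001,0.001,-0.01,-0.002,0,0,-1],[0,0,-0.016,0,0,0,-1],[0,0,-0.03,0,0,0,-1],[0,0,-0.03,0,0,0,-1],[0,0,-0.03,0,0,0,-1],[0,0,-0.02,0,0,0,-1],[0,0,0,0,0,0,-1]]}}

```text
clock: 4.2
eef_pos: [0.4948, -0.2084, 0.2338]
tcp_rot: [-0.0, 0.979, 0.204, -0.001]
wrist_force: [0.3, -1.0, -3.0]
gripper_width: 0.28
```

```bash
python3 - <<'E'
from h import *
a=np.radians(20);y=np.radians(11.1);ax=np.array([-np.sin(a)*np.cos(y),-np.sin(a)*np.sin(y),np.cos(a)])
tip=np.array([.5775,.2437,.112])
print(ax,tip+ax*.1)
delta(tip+ax*.1,tgt([np.cos(y),np.sin(y),0],-ax))
E
```

```text
[-0.33562186 -0.06584639  0.93969262] [0.54393781 0.23711536 0.20596926]
t 4.2 tcp [ 0.4948 -0.2084  0.2338] zaxis [-0.0026  0.     -1.    ] xaxis [ 0.9171  0.3987 -0.0024] F [ 0.3 -1.  -3. ] w 0.28
shift tool [ 0.2228 -0.389   0.0277] turn [-0.0386  0.3502  0.2141] q [-0.61  0.41  1.65 -0.    1.09  0.56]
```

>>> {"method": "send_rows", "body": {"rows": [[0.018,-0.034,0,0,0,0,-1],[0.019,-0.035,0,0,0,0,-1],[0.019,-0.035,0,0,0,0,-1],[0.019,-0.035,0,0,0,0,-1],[0.019,-0.035,0,0,0,0,-1],[0.019,-0.035,0,0,0,0,-1],[0.019,-0.035,0,0,0,0,-1],[0.019,-0.035,0,0,0,0,-1],[0.015,-0.025,0,0,0,0,-1],[0.0,0,0,0,0,0,-1]]}}

```text
clock: 5.03
eef_pos: [0.522, 0.1472, 0.2288]
tcp_rot: [0.002, 0.98, 0.198, -0.004]
wrist_force: [0.2, -0.3, -3.6]
gripper_width: 0.283
```

```bash
cat >> h.py <<'E'
a=np.radians(20);y=np.radians(11.1);ax=np.array([-np.sin(a)*np.cos(y),-np.sin(a)*np.sin(y),np.cos(a)])
tip=np.array([.5775,.2437,.112]); RT=tgt([np.cos(y),np.sin(y),0],-ax)
E
python3 - <<'E'
from h import *
delta(tip+ax*.12,RT)
E
```

```text
t 5.03 tcp [0.522  0.1472 0.2288] zaxis [-0.0077 -0.0048 -1.    ] xaxis [ 0.9214  0.3885 -0.009 ] F [ 0.2 -0.3 -3.6] w 0.283
shift tool [ 0.0485 -0.0757  0.0034] turn [-0.0335  0.3567  0.2036] q [ 0.07  0.42  1.64 -0.    1.09  1.25]
```

>>> {"method": "send_rows", "body": {"rows": [[0,-0.02,0,-0.007,0.07,0.04,-1],[0,-0.02,0,-0.007,0.075,0.042,-1],[0,-0.02,0,-0.007,0.075,0.042,-1],[0,0,0,-0.007,0.075,0.04,-1],[0,0,0,0,0.02,0.01,-1],[0,0,0,0,0,0,-1]]}}

```text
clock: 5.53
eef_pos: [0.4921, 0.2062, 0.2214]
tcp_rot: [-0.015, 0.982, 0.11, 0.151]
wrist_force: [-0.8, 0.4, -3.8]
gripper_width: 0.281
```

```bash
python3 - <<'E'
from h import *
delta(tip+ax*.12,RT)
E
```

```text
t 5.53 tcp [0.4921 0.2062 0.2214] zaxis [ 0.2927  0.0634 -0.9541] xaxis [0.9304 0.2112 0.2995] F [-0.8  0.4 -3.8] w 0.281
shift tool [ 0.0492 -0.0189  0.0119] turn [-0.0065  0.0448  0.028 ] q [0.18 0.33 1.89 0.02 0.62 1.52]
```

>>> {"method": "send_rows", "body": {"rows": [[0.016,-0.006,0.002,-0.006,0.04,0.025,-1],[0.016,-0.006,0.004,0,0.005,0.003,-1],[0.014,-0.005,0.003,0,0,0,-1],[0,0,0,0,0,0,-1]]}}

```text
clock: 5.87
eef_pos: [0.5298, 0.23, 0.2241]
tcp_rot: [-0.015, 0.981, 0.095, 0.166]
wrist_force: [1.0, 0.6, -3.5]
gripper_width: 0.281
```

```bash
python3 - <<'E'
from h import *
delta(tip+ax*.12,RT)
p,d=vision.camera("scene");crop(p,110,140,160,120,5,"pics/s3.png");np.savez("s3.npz",p=p,d=d)
p,d=vision.camera("top");crop(p,100,100,160,120,5,"pics/t3.png")
E
```

```text
t 5.87 tcp [0.5298 0.23   0.2241] zaxis [ 0.3235  0.0615 -0.9442] xaxis [0.9268 0.1806 0.3293] F [ 1.   0.6 -3.5] w 0.281
shift tool [ 0.0082 -0.0043  0.0021] turn [ 0.0019  0.0135 -0.0012] q [ 0.22  0.37  1.81 -0.02  0.63  1.61]
```

View pics/s3.png

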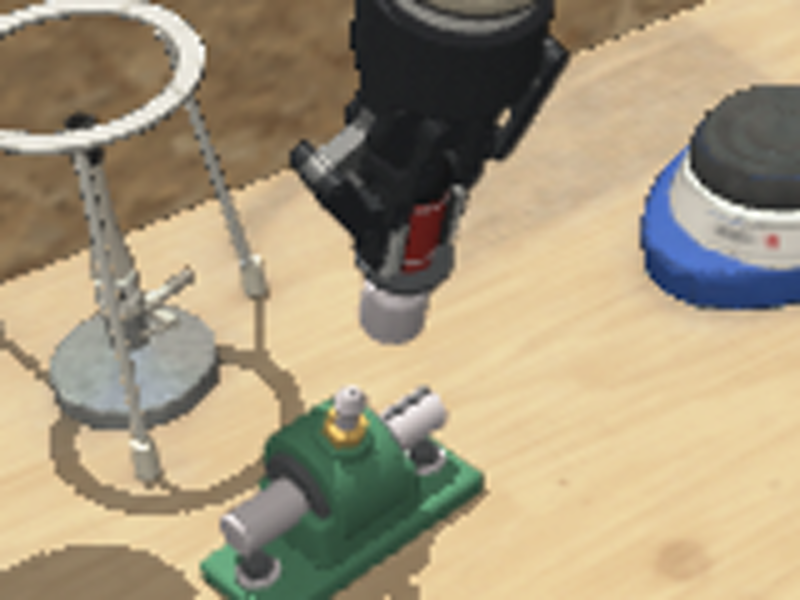

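View pics/t3.png

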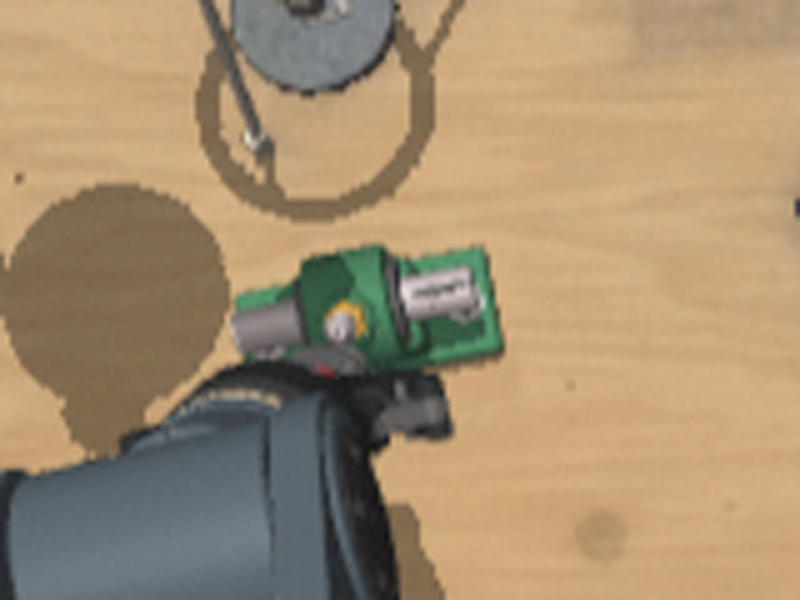

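The scene view shows the nose end at crop (393,335), above the nipple tip at (350,392). The top view shows the nipple head at (340,322), with the nose hidden. Next, an overlay of the model outlines to check alignment.

```bash
cat >> h.py <<'E'
def ring(c,axis,r,n=48):
    axis=axis/np.linalg.norm(axis);e=np.cross(axis,[0.3,1,0.1]);e/=np.linalg.norm(e);g=np.cross(axis,e);t=np.linspace(0,2*np.pi,n)
    return c+r*(np.cos(t)[:,None]*e+np.sin(t)[:,None]*g)
def overlay(n,p,u0,v0,w,h,k,fn,off=.008,X=None,nose=0.046,tp=None):
    im=cv2.resize(p[v0:v0+h,u0:u0+w,::-1],None,fx=k,fy=k,interpolation=cv2.INTER_CUBIC)
    s,x,R=pose();zz=R.as_matrix()[:,2];o=x+zz*off  # press origin
    tp=tip if tp is None else tp
    def d(P,col):
        q=proj(n,P);q=((q-[u0,v0]+.5)*k-.5);cv2.polylines(im,[np.round(q*8).astype(np.int32)],False,col,1,cv2.LINE_AA,3)
    d(ring(o,zz,.022),(255,255,0));d(ring(o-zz*.006,zz,.022),(255,255,0));d(ring(o+zz*nose,zz,.015),(0,255,255))
    d(np.array([o,o+zz*(nose+.05)]),(0,255,255))
    d(ring(tp,ax,.004),(255,0,255));d(ring(tp-ax*.008,ax,.008),(255,0,255));d(ring(tp-ax*.026,ax,.011),(255,0,255))
    cv2.imwrite(fn,im)
E
python3 - <<'E'
from h import *
z=np.load("s3.npz");overlay("scene",z["p"],160,185,60,45,13,"pics/ov_s.png")
z=np.load("top0.npz");overlay("top",z["p"],150,145,40,30,20,"pics/ov_t.png")
E
```

```text
(no output)
```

View pics/ov_s.png

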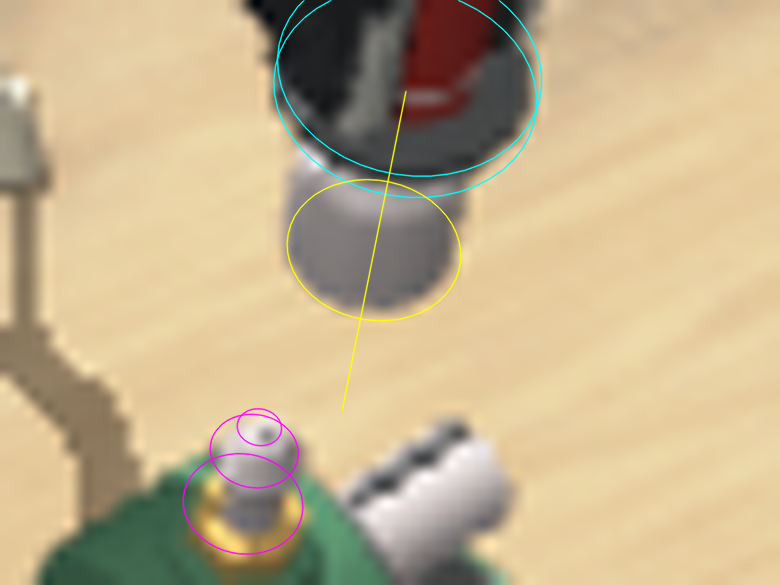

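View pics/ov_t.png

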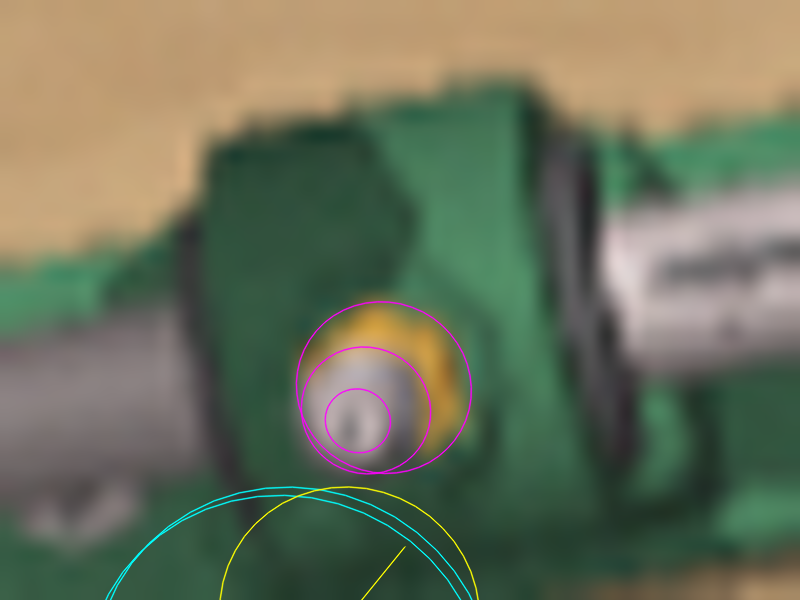

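```bash
cat >> h.py <<'E'
tip=np.array([.5762,.2436,.112])
E
python3 - <<'E'
from h import *
delta(tip+ax*.075,RT)
E
```

```text
t 5.97 tcp [0.5265 0.2289 0.2228] zaxis [ 0.3184  0.0601 -0.9461] xaxis [0.9286 0.1809 0.324 ] F [-1.3 -0.4 -3.6] w 0.284
shift tool [ 0.0115 -0.005   0.0465] turn [ 0.0023  0.0191 -0.0012] q [ 0.22  0.37  1.81 -0.02  0.63  1.61]
```

>>> {"method": "send_rows", "body": {"rows": [[0.008,-0.004,0.0,0.002,0.017,0,-1],[0.004,-0.001,0.012,0,0.003,0,-1],[0,0,0.014,0,0,0,-1],[0,0,0.012,0,0,0,-1],[0,0,0,0,0,0,-1]]}}

```text
clock: 6.38
eef_pos: [0.5485, 0.2369, 0.1877]
tcp_rot: [-0.016, 0.98, 0.094, 0.172]
wrist_force: [-1.4, -0.9, -3.2]
gripper_width: 0.281
```

```bash
python3 - <<'E'
from h import *
delta(tip+ax*.075,RT)
E
```

```text
t 6.38 tcp [0.5485 0.2369 0.1877] zaxis [ 0.3343  0.0642 -0.9403] xaxis [0.9232 0.1787 0.3404] F [-1.4 -0.9 -3.2] w 0.281
shift tool [ 0.0009 -0.0012  0.0058] turn [ 0.0014  0.0018 -0.0024] q [ 0.23  0.45  1.81 -0.03  0.54  1.63]
```

>>> {"method": "send_rows", "body": {"rows": [[0.001,-0.0015,0.004,0.001,0.003,-0.002,-1],[0,0,0.006,0,0,0,-1],[0,0,0.003,0,0,0,-1],[0,0,0,0,0,0,-1]]}}

```text
clock: 6.72
eef_pos: [0.5533, 0.2391, 0.1735]
tcp_rot: [-0.016, 0.98, 0.095, 0.172]
wrist_force: [-0.1, 0.5, -3.3]
gripper_width: 0.279
```

```bash
python3 - <<'E'
from h import *
delta(tip+ax*.06,RT)
p,d=vision.camera("scene");overlay("scene",p,160,185,60,45,13,"pics/ov_s2.png",off=.006);crop(p,160,185,60,45,13,"pics/s4.png")
p,d=vision.camera("top");overlay("top",p,145,140,48,36,16,"pics/ov_t2.png",off=.006)
E
```

```text
t 6.72 tcp [0.5533 0.2391 0.1735] zaxis [ 0.3347  0.065  -0.9401] xaxis [0.9226 0.1805 0.341 ] F [-0.1  0.5 -3.3] w 0.279
shift tool [ 0.0009 -0.      0.0058] turn [ 0.0007  0.0011 -0.0005] q [ 0.23  0.48  1.81 -0.03  0.51  1.63]
```

View pics/ov_s2.png

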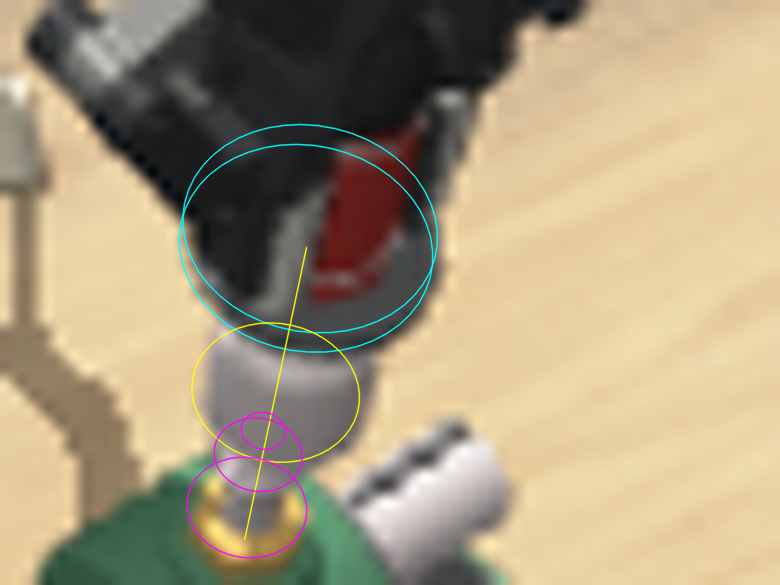

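View pics/s4.png

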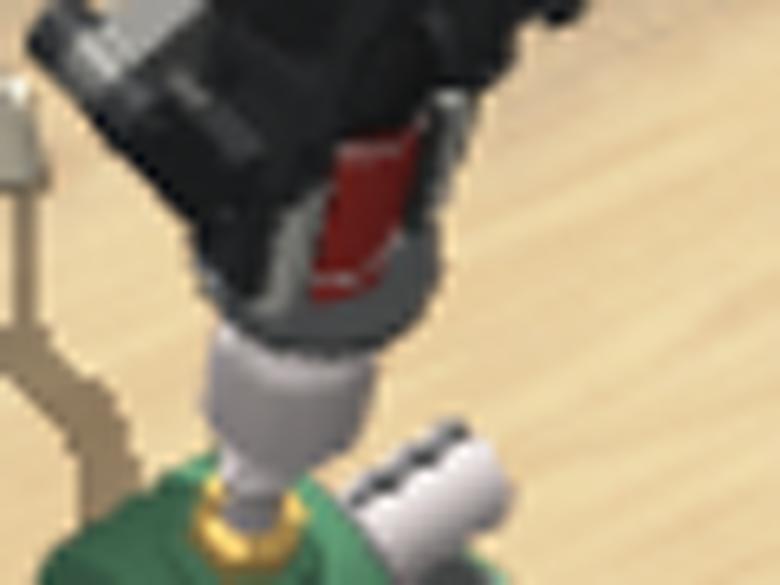

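View pics/ov_t2.png

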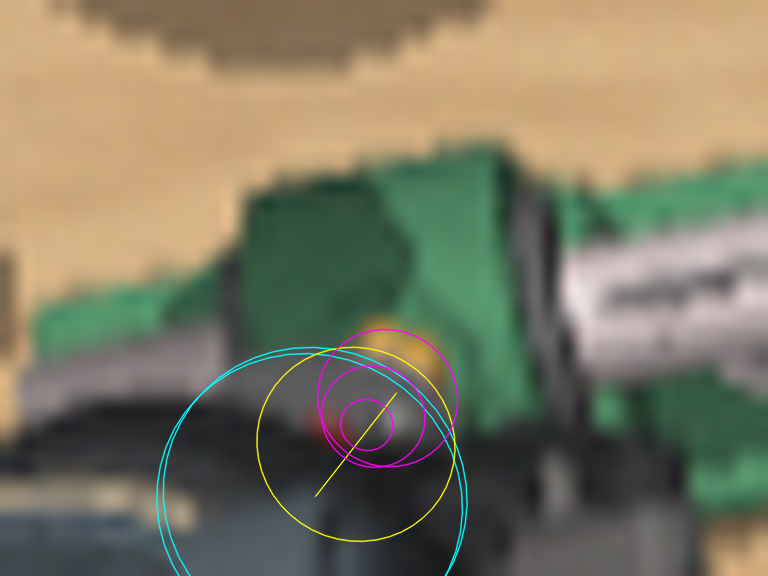

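The press seems to sit right of and below its overlay, and the last picture may have caught the arm still moving. I'll let it settle and retake.

>>> {"method": "send_rows", "body": {"rows": [[0.0,0,0,0,0,0,-1],[0,0,0,0,0,0,-1]]}}

```text
clock: 6.98
eef_pos: [0.5536, 0.2393, 0.1748]
tcp_rot: [-0.017, 0.98, 0.095, 0.173]
wrist_force: [0.4, -0.2, -3.4]
gripper_width: 0.28
```

```bash
python3 - <<'E'
from h import *
p,d=vision.camera("scene");np.savez("s5.npz",p=p,d=d)
delta(tip+ax*.06,RT)
overlay("scene",p,160,195,48,36,16,"pics/ov_s3.png",off=.008);crop(p,160,195,48,36,16,"pics/s5.png")
delta(tip+ax*.06,RT)
E
```

```text
t 7.03 tcp [0.5536 0.2393 0.1749] zaxis [ 0.3368  0.0655 -0.9393] xaxis [0.9218 0.1805 0.3431] F [ 1.4  0.7 -3.5] w 0.28
shift tool [0.0001 0.0001 0.007 ] turn [ 0.0005 -0.0011 -0.0004] q [ 0.23  0.48  1.81 -0.03  0.51  1.63]
t 7.03 tcp [0.5536 0.2393 0.1749] zaxis [ 0.3368  0.0655 -0.9393] xaxis [0.9218 0.1805 0.3431] F [ 1.4  0.7 -3.5] w 0.28
shift tool [0.0001 0.0001 0.007 ] turn [ 0.0005 -0.0011 -0.0004] q [ 0.23  0.48  1.81 -0.03  0.51  1.63]
```

View pics/ov_s3.png

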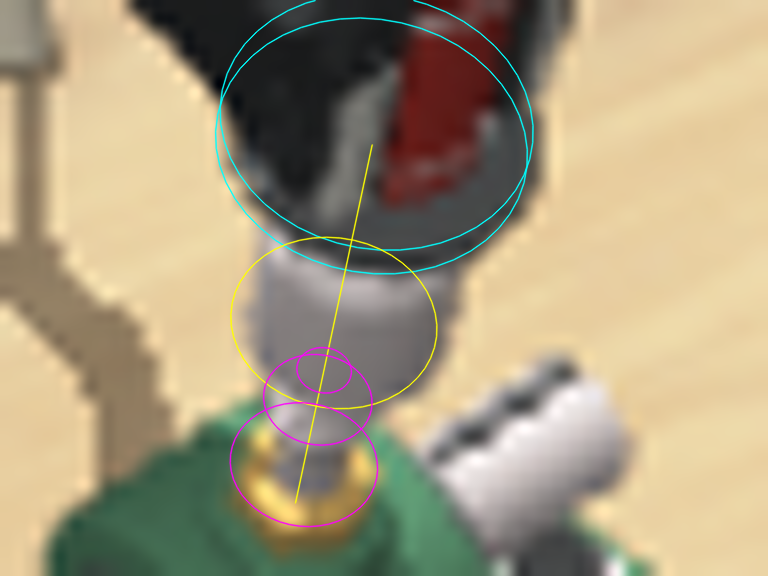

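View pics/s5.png

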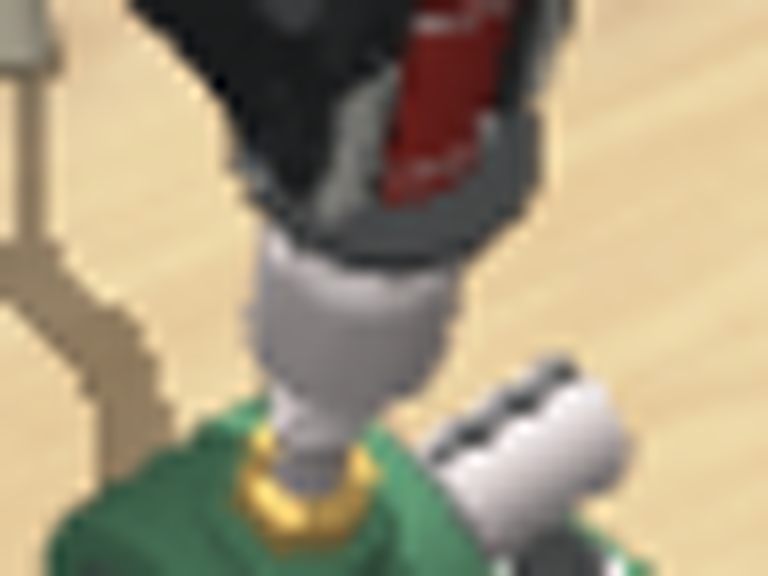

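The nipple overlay fits: its tip is at (320,369). The nose and flange sit about 12 px (1.6 mm) right of their overlay with no extra tilt. The top camera's estimate of the tip points the same way, so I shift the aim by (+1.1, +1.3) mm and go in.

```bash
cat >> h.py <<'E'
tip=np.array([.5773,.2449,.112])
def st(dist):
    delta(tip+ax*dist,RT); s,x,R=pose(); F=np.array(s["wrist_force"])-np.array([0,0,-3.4]); r=x-tip
    print("along axis: dist %.4f  push %.1f  F tool %s  lateral mm %s"%(r@ax, F@ax, R.inv().apply(F).round(1), (1e3*R.inv().apply(r)[:2]).round(1)), "moment",np.round(s["moment"],2))
E
python3 -c "
from h import *
st(.05)"
```

```text
t 7.03 tcp [0.5536 0.2393 0.1749] zaxis [ 0.3368  0.0655 -0.9393] xaxis [0.9218 0.1805 0.3431] F [ 1.4  0.7 -3.5] w 0.28
shift tool [ 0.0013 -0.001   0.0174] turn [ 0.0005 -0.0011 -0.0004] q [ 0.23  0.48  1.81 -0.03  0.51  1.63]
along axis: dist 0.0674  push -0.6  F tool [ 1.3 -0.4  0.6]  lateral mm [-1.3  1. ] moment [-0.12  0.37 -0.03]
```

>>> {"method": "send_rows", "body": {"rows": [[0.0013,-0.001,0.003,0,-0.001,0,-1],[0,0,0.006,0,0,0,-1],[0,0,0.006,0,0,0,-1],[0,0,0.002,0,0,0,-1]], "newtons": 110}}

```text
clock: 7.37
eef_pos: [0.5617, 0.2421, 0.1599]
tcp_rot: [-0.017, 0.98, 0.095, 0.175]
wrist_force: [0.2, 0.8, -2.4]
gripper_width: 0.277
```

```bash
python3 - <<'E'
from h import *
p,d=vision.camera("scene")
st(.04)
overlay("scene",p,160,195,48,36,16,"pics/ov_s4.png",off=.008)
E
```

```text
t 7.42 tcp [0.5615 0.2421 0.1596] zaxis [ 0.3385  0.0661 -0.9386] xaxis [0.9211 0.1804 0.3449] F [-1.1 -0.1 -3.6] w 0.282
shift tool [-0.0013  0.0002  0.0102] turn [ 0.0004 -0.0031 -0.0003] q [ 0.23  0.51  1.8  -0.03  0.48  1.63]
along axis: dist 0.0502  push 0.2  F tool [-1.1 -0.1 -0.2]  lateral mm [ 1.4 -0.2] moment [-0.08  0.37 -0.02]
```

View pics/ov_s4.png

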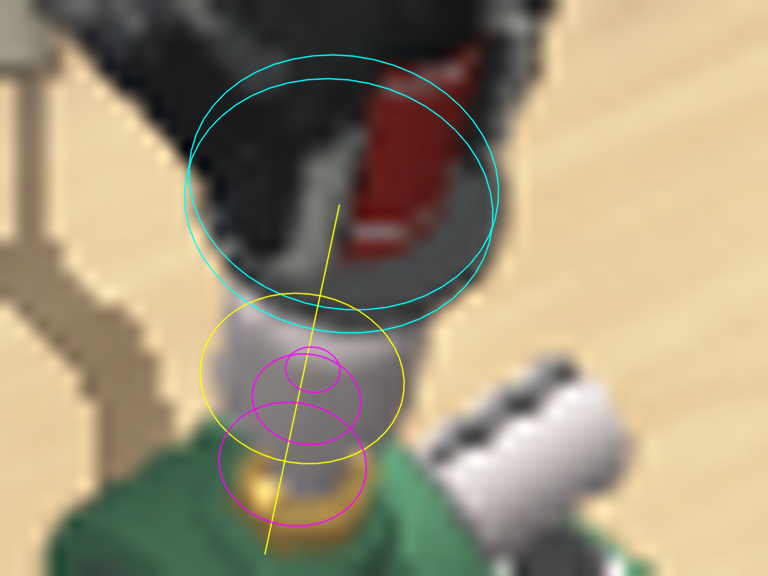

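The nose (x 218–418) is now centred on the nipple axis at about x 320, and there is no contact force yet. I continue in small steps.

>>> {"method": "send_rows", "body": {"rows": [[-0.0013,0,0.002,0,-0.003,0,-1],[0,0,0.004,0,0,0,-1],[0,0,0.003,0,0,0,-1]]}}

```text
clock: 7.67
eef_pos: [0.5631, 0.2424, 0.1497]
tcp_rot: [-0.017, 0.98, 0.095, 0.172]
wrist_force: [-3.0, -0.5, -1.4]
gripper_width: 0.277
```

```bash
python3 -c "
from h import *
st(.035)"
```

```text
t 7.67 tcp [0.5631 0.2424 0.1497] zaxis [ 0.3344  0.0652 -0.9402] xaxis [0.9226 0.1809 0.3407] F [-3.  -0.5 -1.4] w 0.277
shift tool [0.0006 0.0002 0.0054] turn [ 0.0004  0.0014 -0.0001] q [ 0.23  0.53  1.8  -0.03  0.46  1.63]
along axis: dist 0.0404  push 2.9  F tool [-2.2 -0.1 -2.9]  lateral mm [-0.7 -0.2] moment [-0.24  0.4  -0.09]
```

>>> {"method": "send_rows", "body": {"rows": [[0,0,0.003,0,0.001,0,-1],[0,0,0.004,0,0,0,-1]]}}

```text
clock: 7.83
eef_pos: [0.5656, 0.2431, 0.1438]
tcp_rot: [-0.017, 0.98, 0.095, 0.173]
wrist_force: [-4.4, -0.8, 6.8]
gripper_width: 0.281
```

```bash
python3 -c "
from h import *
st(.035)"
```

```text
t 7.83 tcp [0.5656 0.2431 0.1438] zaxis [ 0.3366  0.0659 -0.9393] xaxis [0.9218 0.1809 0.343 ] F [-4.4 -0.8  6.8] w 0.281
shift tool [ 0.0002  0.0005 -0.001 ] turn [ 0.0001 -0.001   0.    ] q [ 0.23  0.54  1.8  -0.03  0.45  1.63]
along axis: dist 0.0340  push 11.2  F tool [ -0.7  -0.1 -11.2]  lateral mm [-0.2 -0.5] moment [-0.05  0.65  0.04]
```

>>> {"method": "send_rows", "body": {"rows": [[0,0,0.003,0,-0.001,0,-1],[0,0,0.002,0,0,0,-1]]}}

```text
clock: 8.0
eef_pos: [0.5673, 0.2436, 0.1404]
tcp_rot: [-0.017, 0.98, 0.096, 0.174]
wrist_force: [-3.6, -1.7, 3.6]
gripper_width: 0.281
```

```bash
python3 -c "
from h import *
st(.03)"
```

```text
t 8.0 tcp [0.5673 0.2436 0.1404] zaxis [ 0.3371  0.0659 -0.9392] xaxis [0.9214 0.1816 0.3435] F [-3.6 -1.7  3.6] w 0.281
shift tool [-0.0002  0.0006  0.0001] turn [ 0.0002 -0.0015  0.0008] q [ 0.23  0.55  1.8  -0.03  0.44  1.63]
along axis: dist 0.0301  push 7.9  F tool [-1.2  0.9 -7.9]  lateral mm [ 0.3 -0.6] moment [-0.39  0.56 -0.08]
```

The force fell from 11.2 to 7.9 N over a 4 mm advance, which fits a snap. Pushing on.

>>> {"method": "send_rows", "body": {"rows": [[0,0,0.002,0,-0.001,0,-1],[0,0,0.002,0,0,0,-1]]}}

```text
clock: 8.17
eef_pos: [0.5684, 0.2438, 0.1375]
tcp_rot: [-0.017, 0.98, 0.096, 0.173]
wrist_force: [-5.6, -1.1, 5.5]
gripper_width: 0.28
```

```bash
python3 -c "
from h import *
st(.03)"
```

```text
t 8.17 tcp [0.5684 0.2438 0.1375] zaxis [ 0.3366  0.0656 -0.9394] xaxis [0.9216 0.182  0.343 ] F [-5.6 -1.1  5.5] w 0.28
shift tool [-0.0003  0.0006 -0.003 ] turn [ 0.0004 -0.001   0.0012] q [ 0.23  0.56  1.8  -0.03  0.44  1.63]
along axis: dist 0.0270  push 10.3  F tool [ -2.3  -0.  -10.3]  lateral mm [ 0.3 -0.6] moment [-0.21  0.7  -0.08]
```

>>> {"method": "send_rows", "body": {"rows": [[-0.0003,0,0.002,0,-0.001,0,-1],[0,0,0.002,0,0,0,-1]]}}

```text
clock: 8.33
eef_pos: [0.5693, 0.2439, 0.1348]
tcp_rot: [-0.016, 0.98, 0.096, 0.173]
wrist_force: [-5.5, -1.8, 8.2]
gripper_width: 0.278
```

```bash
python3 -c "
from h import *
st(.03)"
```

```text
t 8.33 tcp [0.5693 0.2439 0.1348] zaxis [ 0.3367  0.0656 -0.9393] xaxis [0.9215 0.1822 0.343 ] F [-5.5 -1.8  8.2] w 0.278
shift tool [-0.0003  0.0006 -0.0058] turn [ 0.0005 -0.0011  0.0014] q [ 0.23  0.56  1.8  -0.03  0.43  1.63]
along axis: dist 0.0242  push 12.8  F tool [ -1.4   0.7 -12.8]  lateral mm [ 0.3 -0.6] moment [-0.3   0.7  -0.06]
```

>>> {"method": "send_rows", "body": {"rows": [[-0.0003,0,0.0015,0,-0.001,0,-1],[0,0,0.001,0,0,0,-1]]}}

```text
clock: 8.5
eef_pos: [0.5697, 0.244, 0.1338]
tcp_rot: [-0.016, 0.98, 0.096, 0.173]
wrist_force: [-5.2, -2.0, 8.9]
gripper_width: 0.276
```

```bash
python3 - <<'E'
from h import *
st(.03)
p,d=vision.camera("scene");crop(p,155,185,64,48,12,"pics/s6.png")
st(.03)
p,d=vision.camera("top");cv2.imwrite("pics/t6.png",cv2.resize(p[:,:,::-1],(800,600)))
st(.03)
E
```

```text
t 8.5 tcp [0.5697 0.244  0.1338] zaxis [ 0.3368  0.0655 -0.9393] xaxis [0.9214 0.1825 0.3432] F [-5.2 -2.   8.9] w 0.276
shift tool [-0.0003  0.0006 -0.0069] turn [ 0.0006 -0.0012  0.0017] q [ 0.23  0.56  1.8  -0.03  0.43  1.63]
along axis: dist 0.0231  push 13.4  F tool [ -1.    1.  -13.4]  lateral mm [ 0.3 -0.6] moment [-0.27  0.76 -0.06]
t 8.55 tcp [0.5696 0.244  0.1339] zaxis [ 0.3369  0.0655 -0.9393] xaxis [0.9214 0.1825 0.3432] F [-6.1 -2.2  9.2] w 0.28
shift tool [-0.0002  0.0006 -0.0068] turn [ 0.0006 -0.0012  0.0017] q [ 0.23  0.56  1.8  -0.03  0.43  1.63]
along axis: dist 0.0232  push 14.1  F tool [ -1.7   1.  -14.1]  lateral mm [ 0.3 -0.6] moment [-0.31  0.69 -0.08]
t 8.6 tcp [0.5696 0.244  0.1339] zaxis [ 0.3369  0.0655 -0.9393] xaxis [0.9213 0.1826 0.3432] F [-6.9 -2.3  8.9] w 0.278
shift tool [-0.0002  0.0006 -0.0067] turn [ 0.0006 -0.0013  0.0018] q [ 0.23  0.56  1.8  -0.03  0.43  1.63]
along axis: dist 0.0233  push 14.0  F tool [ -2.5   0.9 -14.1]  lateral mm [ 0.3 -0.6] moment [-0.28  0.67 -0.09]
```

View pics/s6.png

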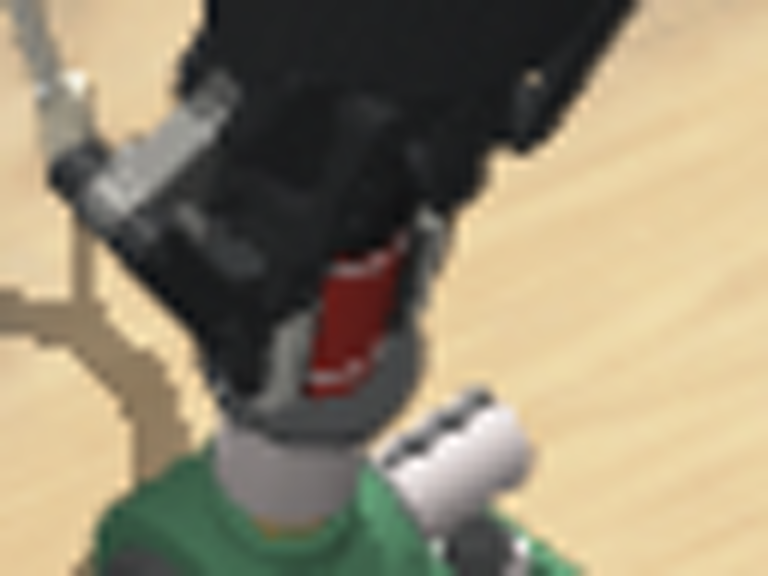

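View pics/t6.png

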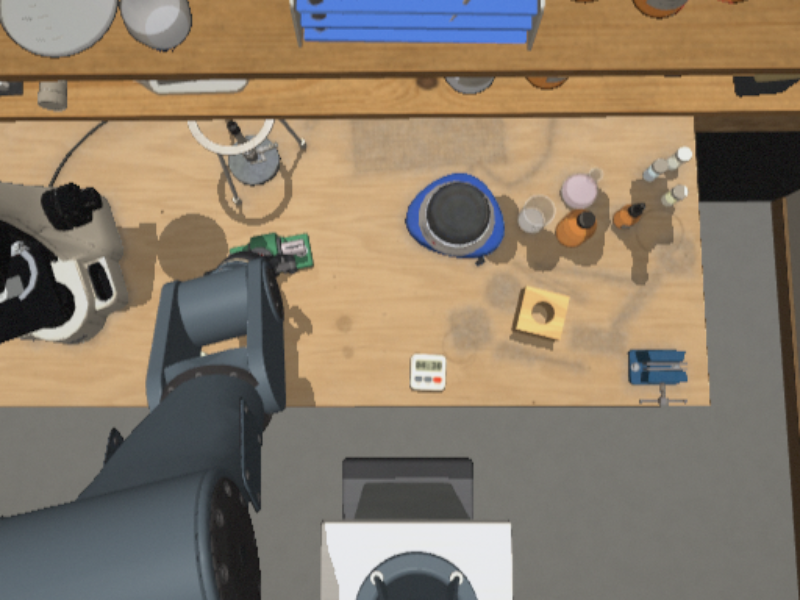

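```bash
python3 - <<'E'
from h import *
p,d=vision.camera("scene");cv2.imwrite("pics/s7.png",cv2.resize(p[:,:,::-1],(800,600)))
st(.03)
E
```

```text
t 8.65 tcp [0.5696 0.244  0.134 ] zaxis [ 0.3369  0.0655 -0.9393] xaxis [0.9214 0.1825 0.3432] F [-7.1 -1.3  9.3] w 0.281
shift tool [-0.0002  0.0006 -0.0067] turn [ 0.0006 -0.0012  0.0017] q [ 0.23  0.56  1.8  -0.03  0.43  1.63]
along axis: dist 0.0233  push 14.4  F tool [ -2.4  -0.1 -14.4]  lateral mm [ 0.3 -0.6] moment [-0.28  0.7  -0.01]
```

View pics/s7.png

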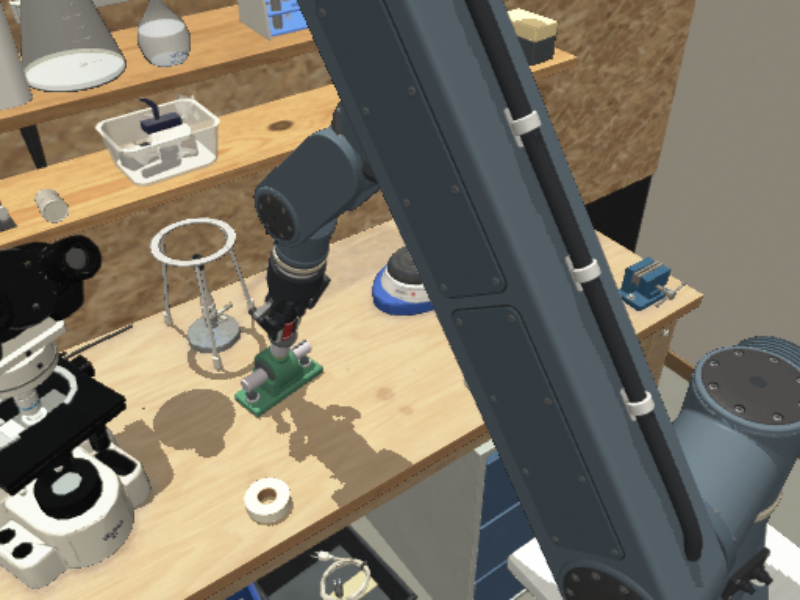

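The press sits in line on the nipple at (283,345). The tape at (268,500) hasn't moved, and the last top view showed the timer and brown bottle where they were. The push is steady at about 14 N, so I'm handing in.

```bash
python3 -c "
from h import *
print(env.job_done()); st(.03)"
```

```text
the job is handed in; nothing more can be done
None
the job is handed in; nothing more can be done
```

The press is out of its stand and pressed in line onto the nipple. I handed the job in at 8.65 s with the arm still gripping and pushing at about 14 N.

- **Snap:** the push rose to 11.2 N, then fell to 7.9 N while the tool went 4 mm further in. After that it climbed again at about the spring's rate. I took this as the jaws snapping over the head; I could not see them directly.
- **Nose stroke:** about 8.7 mm of 12 mm by position, or about 10 mm by force. Both are well over half. In the three readings before hand-in the push stayed at 14.0–14.4 N.
- **Alignment:** the tool was within about 0.2 degrees of the nipple axis and 0.7 mm of the line I aimed along. The sideways force was about 2.5 N.
- **Bystanders:** the timer, tape roll and brown bottle looked unmoved in the last pictures.

**Disagreements:** the two cameras put the nipple tip about 3 mm apart, and the press showed about 1.6 mm off its overlay. I shifted the aim by (+1.1, +1.3) mm in x and y before contact. The pose and force could not be read again after hand-in, so the last second is unchecked.

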